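Lock the bench pin with the T-key

ROBOT

A 6-joint arm with a two-finger parallel gripper is mounted at the origin on a cart in front of the work surface, level with it; the furniture and walls round the work are solid. World frame = base frame: x ahead of the robot, y to its left, z up, the work surface at z = 0. Lengths are in m, angles in degrees, forces in N, time in s.
With the tool pointing down it reaches from about 0.4 to 0.825 m from the base axis. Payload 7 kg.
Tool frame: the origin (TCP) lies on the centre line of the jaws, within the pads' length; the fingertips stand 11 mm ahead of it and the grasp point (between the pads) lies 8 mm behind it; z points along the fingers, y is the line along which they close (so a half turn about z gives the same grasp; the last joint's range is limited). The gripper opens to 88 mm and grips with 3 to 60 N. Pads are 19 mm wide; open, the fingers measure 130 mm over their backs; the gripper's body (78 mm by 193 mm) begins 47 mm behind the grasp point.
Start: joints at [80.506, 20.546, 0.682, 0, -70.136, -16.507], TCP at [0.296, 0.607, 0.238] pointing down, gripper open.
Joint ranges: [-176.03, 176.03], [-82.01, 121.73], [-58.28, 71.71], [-173.87, 95.51], [-174.79, -0.11], [-173.66, 173.66]. Speed limits (degrees/s): [136.94, 136.94, 172.46, 180, 180, 180].

INTERFACE

Orientations are given as [roll, pitch, yaw] about the fixed x, y, z axes, in that order (R = Rz(yaw) Ry(pitch) Rx(roll)).
In Python, from plant import r, capture, camera_model, job gives the robot as it stands.
- The arm moves only by the tool drive_tool, never from a script. Its argument "increments" is a list that holds one entry, the list of rows, each a list of 5 numbers: the gripper's target within -1 to 1 (fully open at 1, half-way at 0, shut at -1), then the shift along the tool's x, y, z scaled (see below), then the turn about the tool's z scaled (see below). In form: [[[gripper, tx, ty, tz, roll], ...]]. A call has 1 to 5 rows; each row is the pose to reach, as a shift and turn from the pose commanded when the call began, along the tool's axes at that moment, turning the shorter way round; what a row does not reach only later rows make up. The controller multiplies each number of a shift by 120 mm and each number of a turn by 360 degrees. A row lasts 1/8 s, in which the tool goes at most 62.5 mm and 10.7 degrees, less where a joint would pass 70% of its speed; a pose out of reach is approached as far as the arm can. A call with a number of a shift or a turn outside -1 to 1 is refused whole. A call with a gripper value outside its range is refused whole. The fingers move at their own pace and stop on an object; "squeeze" is the grip in N (left out, the last holds). Time passes only in rows, so rows that repeat a pose let the fingers close. It gives the time, the measured TCP pose, the force, the opening and the grip force at its end, in the units of the state.
- r.get_state(): the state, without advancing time (a new reading comes with each control period).
- capture(name): name is "side" or "top"; returns the picture (400x640x3 uint8, red, green, blue); there is no depth.
- camera_model(name): a dict with "camera_matrix" (3x3 intrinsics, pixels), "k1" (the pictures are not rectified: a ray, as slopes to the right and down, at radius r is drawn at 1 + k1 r^2 times it, then the intrinsics apply), "rvec" (rotation vector, rad) and "tvec" (3), from world to camera coordinates, as OpenCV has them. Camera axes: x right, y down, z forward; pixel columns grow to the right and rows downward; lengths in m; the calibration is good to about 2 mm. A picture is of the moment at which its call begins. camera_model takes no time and is no camera call.
- job.close_job(): hands the job in; it is judged then, once.
The state is a dict: "time_s": time; "joints": joint angles; "qd": joint speeds; "joint_torque": joint torques, N m; "tcp_pos": TCP position; "eef_rot": TCP orientation; "contact_force": force on the tool from outside, world axes, zero at the start; "moment": the same for the moment, N m; "gripper_width": finger opening in m; "gripper_force": force on a finger pad.
Only numpy, scipy, OpenCV 4.12 (cv2) and the standard library are available. Lean on these libraries where they do the work, as an engineer would, in place of code of your own. Each camera call takes 0.05 s, during which the arm holds its last target. There are 200 camera calls.

TASK

Take the steel T-key off its sloping wooden rest, tip it upright, stand it socket end down in the deep shaft of the grey pedestal and let go of it there. Then take hold of it afresh and use it to turn the square stem at the bottom of the shaft about a quarter turn clockwise to its stop, so that the lock bolt is fully home in the keeper. Leave the key standing upright in the shaft, fully seated on the stem.

Things in the scene. Friction and masses are not known exactly. Their poses are not given: they have to be found in the camera images.
- t_key: Loose steel T-key, 196 long,0.22 kg, balances at z=150. Origin: centre of socket end; +z up the shank. Crossbar along y: 80 long, 12 wide (x), 14 high, centre z=185. Shank 10x10, sides square to x, y, z=80 to 178. Round barrel, diameter 24, z=0 to 80; square socket 13.5x13.5, 26 deep, sides square to x, y. Starts lying on the rest, +z rising 35 degrees above level to the rest's +x, crossbar level.
- key_rest: Fixed wooden rest, foot 180 (x) x 90 (y); origin: middle of its underside. Key starts with socket end at x=-70, z=30 and crossbar centre at x=82, z=136. Two posts at x=86, y=+-32, 124 high, hold only the outer 15 of each crossbar end, lips downhill; a low saddle holds the barrel; the shank between is free all round. Overhead, a shelf's front edge is at world x=0.64 m, z=0.52 m.
- pedestal: Fixed grey pedestal: column 84x84, 120 high, on a 112 square foot; origin: middle of its underside. A wooden bench pin with a steel keeper sticks out to its -x (to 133 from the middle, up to 59 high). The shaft is a round hole of diameter 30 down the middle to the stem, with a low steel funnel collar on top, 41 wide inside at its rim, 7 high.
- mouth (a point): Centre of the shaft's mouth at the funnel collar's rim, 127 mm above the bench.
- seat (a point): Point on the shaft's axis where the key's socket end comes to rest when it is fully seated on the stem, 22 mm above the bench (105 mm below the mouth). The square stem, 12 x 12 mm, stands 20 mm above this point, its top 4 mm a round taper.
- stem (a joint): Turn of the square stem in rad: grows clockwise seen from above, from 0 (open) to 1.571 (stop, locked). At 0 the stem's sides are square to the pedestal's x and y. Stiff, about 0.08 N m, stays where it is left; the key has about 0.13 rad of play on it either way.
- bolt (a joint): Travel of the lock bolt, driven by the stem, towards the pedestal's -x: 0 withdrawn, 0.030 m fully home in the keeper.

How it is judged:
By the outcome, as a careful person would: the job done as asked, in the order asked, and still so for the second after the job is handed in, with the robot touching nothing.
It also fails if it takes over 58 s, if anything falls off the work surface, if the arm or the gripper's body presses on something with over 40 N, if the wrist force passes 120 N, or if a joint passes its speed limit or range.

## Working session

There is one attempt and no reset: what is moved stays moved. The work goes in short steps, Python scripts to look and compute and a tool call to move; the robot and the scene stay as the last step left them, time stands still between calls to the robot, and variables do not carry over. Pictures are saved under pics/ and viewed, at most 10 in all, crops included, and the job is handed in when it is done.

Besides the shell and the picture viewer there is one more tool, called after "Request:" as name(argument=value, ...) on one line, values as JSON. drive_tool: Moves the arm, as the interface text tells. Its arguments: {"type":"object","properties":{"increments":{"type":"array"},"squeeze":{"type":"number"}},"required":["increments"]}

```bash
ls; mkdir -p pics
python3 - <<'E'
from plant import r,capture,camera_model
import cv2
print(r.get_state())
for n in("side","top"):
    cv2.imwrite(f"pics/{n}0.png",capture(n)[:,:,::-1]); print(camera_model(n))
E
```

```text
pics
{'time_s': 0.0, 'joints': array([ 8.05067044e+01,  2.05914763e+01,  6.32858801e-01, -2.14165055e-02,
       -7.01380958e+01, -1.65070968e+01]), 'qd': array([-0.11617829,  0.02978923,  0.00974399,  0.13348993,  0.01324027,
       -0.08647764]), 'joint_torque': array([-7.61769461e-04, -5.82721603e+01,  2.93061626e+01,  6.99701920e+00,
        6.94390954e-03, -1.63977584e-04]), 'tcp_pos': array([0.295707  , 0.60622678, 0.23661121]), 'eef_rot': array([ 1.79901552e+02, -8.17936947e-03, -2.60076788e+01]), 'contact_force': array([-0.60936071,  0.04188059, -0.84513824]), 'moment': array([ 0.00938673,  0.04097404, -0.02269958]), 'gripper_force': 0.0, 'gripper_width': 0.08800948082812941}
{'camera_matrix': array([[420.13787149,   0.        , 317.87436771],
       [  0.        , 420.13787149, 201.56378191],
       [  0.        ,   0.        ,   1.        ]]), 'k1': -0.036990381167389556, 'rvec': array([ 2.0227567 , -0.59554187,  0.34133077]), 'tvec': array([-0.36810837,  0.23471915,  0.60452191])}
{'camera_matrix': array([[462.84866959,   0.        , 312.54225859],
       [  0.        , 462.84866959, 200.35196947],
       [  0.        ,   0.        ,   1.        ]]), 'k1': -0.09465897524550851, 'rvec': array([ 2.11716774, -2.1565265 ,  0.16259105]), 'tvec': array([0.0870031 , 0.52009007, 0.97671344])}
```

View pics/side0.png

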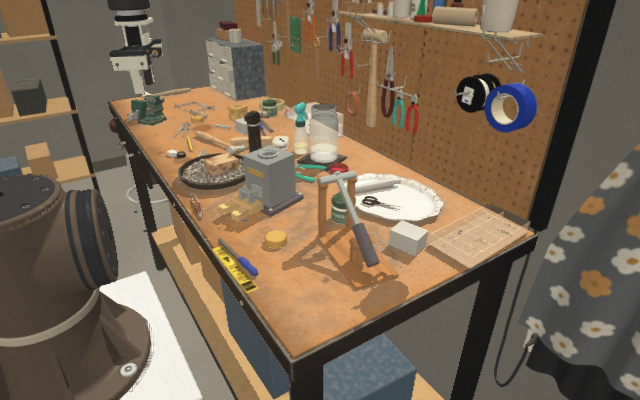

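View pics/top0.png

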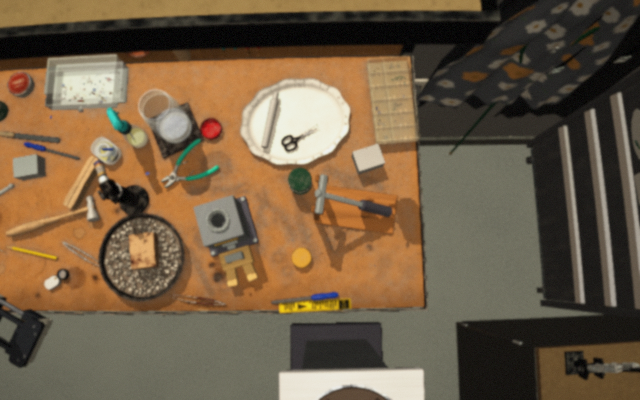

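Side view: pedestal at about (270,180) with shaft mouth (270,152); key's crossbar at (337,178), socket end at (370,258). Top view: mouth (219,219), crossbar (320,196), socket end (390,210). Next, zoomed crops to measure.

Run:
```python
import cv2
a=cv2.imread("pics/top0.png")[160:300,185:405]; b=cv2.imread("pics/side0.png")[130:280,205:405]
cv2.imwrite("pics/tc.png",cv2.resize(a,None,fx=3.6,fy=3.6,interpolation=2)); cv2.imwrite("pics/sc.png",cv2.resize(b,None,fx=4,fy=4,interpolation=2))
```

```text
(no output)
```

View pics/tc.png

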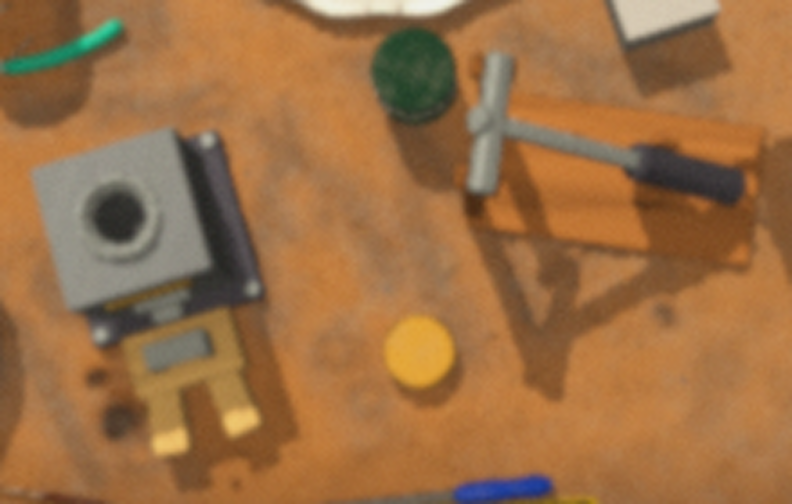

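View pics/sc.png

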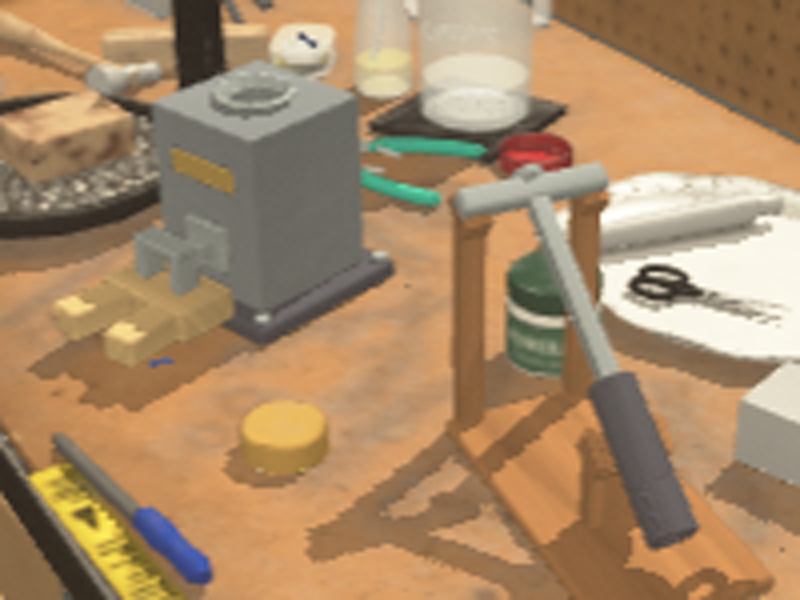

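Top crop: mouth (119,216), column-top corners (33,172),(174,130),(213,270),(73,310); crossbar ends (497,56),(483,190), socket end (740,187). Side crop: crossbar ends (462,205),(603,180), socket end (672,540), mouth (254,93). The pin points to -x, about 15° rotated. I fit both poses.

```bash
cat > h.py <<'E'
import numpy as np,cv2
from scipy.optimize import least_squares
from scipy.spatial.transform import Rotation as R
from plant import r,capture,camera_model
CM={n:camera_model(n) for n in("side","top")}
def proj(n,P):
    m=CM[n];c=np.atleast_2d(P)@cv2.Rodrigues(m["rvec"])[0].T+m["tvec"]
    s=c[:,:2]/c[:,2:];s=s*(1+m["k1"]*(s**2).sum(1,keepdims=True))
    K=m["camera_matrix"];return s*[K[0,0],K[1,1]]+K[:2,2]
def crop(p,off,f): return np.array(off)+(np.array(p)+.5)/f-.5
def fit(obs,x0,free_z=False):
    # obs: (cam, local point, pixel); unknown x,y,yaw
    def W(x,p): return R.from_euler('z',x[2]).apply(p)+[x[0],x[1],0]
    f=lambda x:np.concatenate([(proj(c,W(x,p))[0]-u) for c,p,u in obs])
    s=least_squares(f,x0,loss='soft_l1');return s.x,f(s.x).reshape(-1,2)
E
python3 - <<'E'
from h import *
np.set_printoptions(precision=4,suppress=True)
T=lambda *p:crop(p,(185,160),3.6)
S=lambda *p:crop(p,(205,130),4)
a=np.radians(35);z=np.array([np.cos(a),0,np.sin(a)]);o=np.array([-.07,0,.03])
e=lambda s:o+.185*z+[0,.04*s,0]
k=[("top",e(-1),T(497,56)),("top",e(1),T(483,190)),("top",o,T(740,187)),("side",e(1),S(462,205)),("side",e(-1),S(603,180)),("side",o,S(672,540))]
for y in(90,):
    for K,nm in((k,'all'),(k[:3],'top'),(k[3:],'side')):
        x,res=fit(K,[.55,-.1,np.radians(y)]);print(nm,x[:2],np.degrees(x[2]),res.round(1).tolist())
c=lambda a,b:np.array([.042*a,.042*b,.12]);m=np.array([0,0,.127])
p=[("top",c(1,1),T(33,172)),("top",c(1,-1),T(174,130)),("top",c(-1,-1),T(213,270)),("top",c(-1,1),T(73,310)),("top",m,T(119,216)),
("side",c(-1,1),S(155,102)),("side",c(1,1),S(258,63)),("side",c(1,-1),S(358,100)),("side",c(-1,-1),S(255,140)),("side",m,S(254,93))]
for K,nm in((p,'all'),(p[:5],'top'),(p[5:],'side')):
        x,res=fit(K,[.5,.1,.2]);print(nm,x[:2],np.degrees(x[2]),res.round(1).tolist())
E
```

```text
all [ 0.5068 -0.0231] 80.54838674909828 [[2.4, -1.2], [0.6, 0.7], [-1.0, -0.2], [-1.5, -0.1], [0.2, -1.2], [-0.0, -0.2]]
top [ 0.5065 -0.0216] 81.13063227101756 [[1.4, -0.6], [-0.0, 1.3], [-1.7, -0.3]]
side [ 0.5066 -0.0244] 80.23618467379913 [[-1.1, 0.1], [0.7, -0.9], [0.2, 0.3]]
all [0.4726 0.2669] 16.1475470990221 [[0.3, -1.0], [0.5, -1.4], [0.9, -1.0], [-0.2, 0.1], [0.7, -0.1], [-1.8, -0.1], [-0.6, -0.9], [-0.5, -1.2], [-1.7, 0.5], [-0.7, -1.5]]
top [0.4712 0.2678] 15.93178296401912 [[-0.1, -0.4], [0.1, -0.7], [0.3, -0.2], [-0.7, 0.8], [0.3, 0.6]]
side [0.4731 0.2625] 16.820383815802348 [[-0.9, 0.6], [0.1, -0.4], [0.6, -0.7], [-0.3, 1.1], [0.4, -0.9]]
```

Request:
drive_tool(increments=[[[1,0,0,-0.4,0],[1,0,0,-0.8,0],[1,0.4,0.36,-0.8,0],[1,0.8,0.72,-0.8,0],[1,0.9,0.8,-0.8,0]]])

```text
time_s: 0.72
tcp_pos: [0.3517, 0.4702, 0.3342]
eef_rot: [-180.0, 0.0, -26.1]
contact_force: [0.4, 0.8, 0.2]
gripper_width: 0.088
gripper_force: 0.0
```

Request:
drive_tool(increments=[[[1,0.3,0.27,0,0],[1,0.6,0.54,0,0],[1,0.9,0.8,0,0]]])

```text
time_s: 1.1
tcp_pos: [0.4061, 0.3383, 0.3333]
eef_rot: [180.0, 0.0, -26.0]
contact_force: [1.3, -0.4, 0.4]
gripper_width: 0.0874
gripper_force: 0.0
```

Request:
drive_tool(increments=[[[1,0.3,0.27,0,0],[1,0.6,0.54,0,0],[1,0.9,0.8,0,0],[1,0.9,0.8,0,0]]])

```text
time_s: 1.6
tcp_pos: [0.4616, 0.2037, 0.3334]
eef_rot: [180.0, 0.0, -26.2]
contact_force: [0.7, 0.2, 0.8]
gripper_width: 0.0873
gripper_force: 0.0
```

Request:
drive_tool(increments=[[[1,0.3,0.27,0,0.03],[1,0.6,0.54,0,0.06],[1,0.9,0.8,0,0.09],[1,0.9,0.8,0,0.12],[1,0.9,0.8,0,0.14]]])

```text
time_s: 2.22
tcp_pos: [0.5161, 0.0723, 0.333]
eef_rot: [179.9, 0.0, -76.7]
contact_force: [0.2, 0.2, 0.1]
gripper_width: 0.088
gripper_force: 0.0
```

```bash
cat >> h.py <<'E'
def go(t,yaw=None):
    s=r.get_state();A=R.from_euler('xyz',s["eef_rot"],degrees=True)
    print("t",round(s["time_s"],2),"tcp",s["tcp_pos"].round(4),"rot",s["eef_rot"].round(2),"j",s["joints"].round(1),"F",s["contact_force"].round(1),"M",s["moment"].round(2),"w",round(s["gripper_width"],4),"gf",round(s["gripper_force"],1))
    d=A.inv().apply(np.array(t)-s["tcp_pos"])
    dr=0 if yaw is None else -((yaw-s["eef_rot"][2]+180)%360-180)
    print("shift",(d/.12).round(3),"roll",round(dr/360,4))
E
python3 -c "
from h import *
go([.520,.058,.25],-99.3)"
```

```text
t 2.23 tcp [0.5161 0.0723 0.333 ] rot [179.95   0.   -76.75] j [ 29.6   3.1  -9.3  -0.  -77.7 -16.3] F [0.2 0.2 0.1] M [ 0.14 -0.01  0.01] w 0.088 gf 0.0
shift [ 0.123 -0.005  0.692] roll 0.0626
```

Request:
drive_tool(increments=[[[1,0.06,0,0.3,0.03],[1,0.123,-0.005,0.6,0.0626],[1,0.123,-0.005,0.9,0.0626],[1,0.123,-0.005,0.98,0.0626],[1,0.123,-0.005,0.98,0.0626]]])

```text
time_s: 2.85
tcp_pos: [0.5201, 0.0584, 0.2161]
eef_rot: [180.0, -0.0, -98.9]
contact_force: [-0.6, -0.3, 0.7]
gripper_width: 0.0875
gripper_force: 0.0
```

Run:
```python
from h import *
go([.520,.058,.15],-99.3)
a=capture("top")[:,:,::-1][150:250,270:410]; b=capture("side")[:,:,::-1][80:280,270:430]
a=cv2.resize(a,(560,400),interpolation=2); b=cv2.resize(b,(480,600),interpolation=2)
cv2.imwrite("pics/c1.png",cv2.resize(b,(480,600)));cv2.imwrite("pics/c1t.png",a)
for p in [(.52,.058,.2),(.52,.058,.136)]: print(proj("side",p))
```

```text
t 2.85 tcp [0.5201 0.0584 0.2161] rot [ 1.7997e+02 -4.0000e-02 -9.8860e+01] j [ 27.9   7.2 -20.1   0.  -62.7 -36.8] F [-0.6 -0.3  0.7] M [ 0.09 -0.08 -0.  ] w 0.0875 gf 0.0
shift [0.003 0.    0.551] roll 0.0012
[[337.76733231 146.51904774]]
[[337.10912613 176.98429595]]
```

View pics/c1.png

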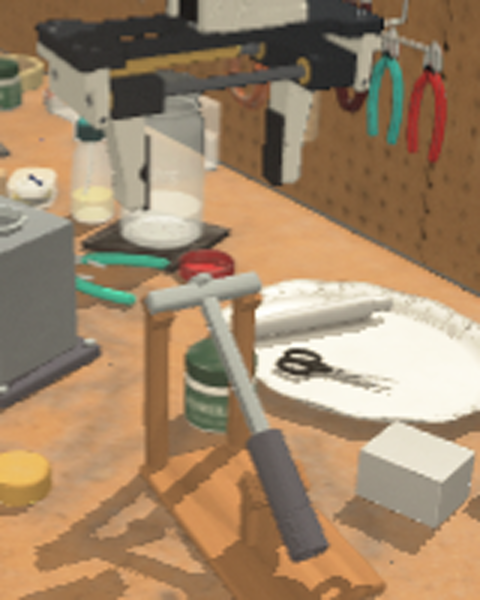

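Fingers straddle the bar: pads at crop x≈150 and 264, bar ends 147 and 260, consistent to about 1 mm. Descend.

Request:
drive_tool(increments=[[[1,0,0,0.25,0],[1,0,0,0.45,0],[1,0,0,0.52,0],[1,0,0,0.58,0],[1,0,0,0.58,0]]])

```text
time_s: 3.58
tcp_pos: [0.5202, 0.0581, 0.1468]
eef_rot: [-180.0, 0.0, -98.9]
contact_force: [-0.5, -0.1, -0.3]
gripper_width: 0.0877
gripper_force: 0.0
```

Request:
drive_tool(increments=[[[1,0,0,0.06,0],[1,0,0,0.13,0],[1,0,0,0.13,0],[-1,0,0,0.13,0],[-1,0,0,0.13,0]]], squeeze=6)

```text
time_s: 4.2
tcp_pos: [0.5201, 0.058, 0.1309]
eef_rot: [-180.0, 0.0, -98.9]
contact_force: [0.3, 0.1, -1.5]
gripper_width: 0.0801
gripper_force: 6.0
```

Request:
drive_tool(increments=[[[-1,0,0,0,0],[-1,0,0,0,0],[-1,0,0,0,0],[-1,0,0,0,0]]])

```text
time_s: 4.7
tcp_pos: [0.5201, 0.058, 0.1309]
eef_rot: [-180.0, 0.0, -98.9]
contact_force: [1.6, 0.4, -1.1]
gripper_width: 0.0796
gripper_force: 6.0
```

Request:
drive_tool(increments=[[[-1,0,0,-0.08,0],[-1,0,0,-0.16,0],[-1,0,0,-0.24,0],[-1,0,0,-0.32,0],[-1,0,0,-0.4,0]]])

```text
time_s: 5.32
tcp_pos: [0.5198, 0.0579, 0.1795]
eef_rot: [-180.0, 0.0, -98.9]
contact_force: [0.1, 0.2, -2.4]
gripper_width: 0.0799
gripper_force: 6.0
```

Request:
drive_tool(increments=[[[-1,0,0,-0.1,0],[-1,0,0,-0.25,0],[-1,0,0,-0.4,0],[-1,0,0,-0.55,0],[-1,0,0,-0.55,0]]])

```text
time_s: 5.95
tcp_pos: [0.5207, 0.0582, 0.2464]
eef_rot: [-179.9, 0.1, -98.9]
contact_force: [-0.7, 0.3, -3.1]
gripper_width: 0.0799
gripper_force: 6.0
```

Run:
```python
from h import *
go([.520,.058,.34],-99.3)
a=capture("top")[:,:,::-1][130:270,240:420]; b=capture("side")[:,:,::-1][60:280,250:430]
b=cv2.resize(b,None,fx=2.2,fy=2.2,interpolation=2); a=cv2.resize(a,None,fx=2.2,fy=2.2,interpolation=2)
o=np.zeros((max(a.shape[0],b.shape[0]),a.shape[1]+b.shape[1],3),np.uint8);o[:b.shape[0],:b.shape[1]]=b;o[:a.shape[0],b.shape[1]:]=a
cv2.imwrite("pics/c2.png",o)
```

```text
t 5.95 tcp [0.5207 0.0582 0.2464] rot [-1.7985e+02  9.0000e-02 -9.8930e+01] j [ 27.9   5.8 -17.6   0.  -66.5 -36.8] F [-0.7  0.3 -3.1] M [ 0.19 -0.08 -0.04] w 0.0799 gf 6.0
shift [ 0.001  0.003 -0.78 ] roll 0.001
```

View pics/c2.png

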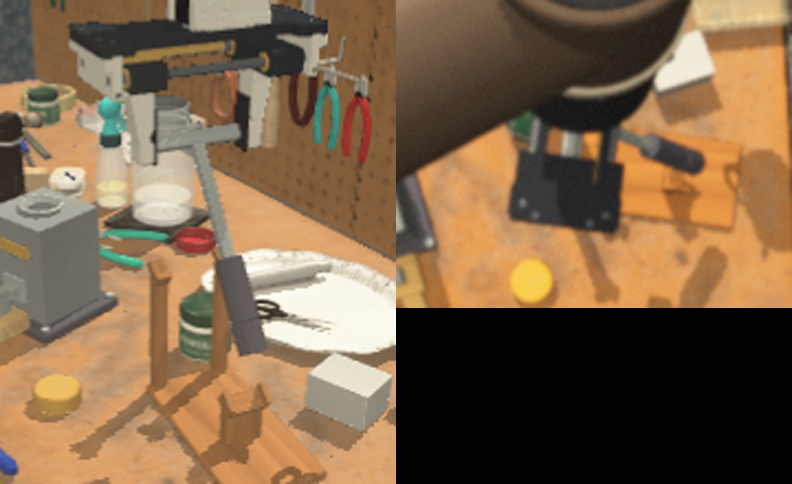

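The key is held at about 45-50° elevation, socket end at crop (252,345); it hasn't swung fully. Lift clear of the posts, then ease the grip.

Request:
drive_tool(increments=[[[-1,0,0,-0.2,0],[-1,0,0,-0.4,0],[-1,0,0,-0.6,0],[-1,0,0,-0.75,0],[-1,0,0,-0.75,0]]])

```text
time_s: 6.68
tcp_pos: [0.5202, 0.0581, 0.335]
eef_rot: [-180.0, 0.0, -98.9]
contact_force: [0.3, -0.6, -2.5]
gripper_width: 0.0799
gripper_force: 6.0
```

Request:
drive_tool(increments=[[[-1,0,0,0,0],[-1,0,0,0,0],[-1,0,0,0,0],[-1,0,0,0,0]]], squeeze=3.5)

```text
time_s: 7.18
tcp_pos: [0.5198, 0.0579, 0.3345]
eef_rot: [180.0, -0.0, -98.9]
contact_force: [-1.2, 0.3, -2.7]
gripper_width: 0.0797
gripper_force: 3.5
```

```bash
cat >> h.py <<'E'
def ends(L=None):
    "print predicted pixel of socket end for several tilts"
    s=r.get_state();A=R.from_euler('xyz',s["eef_rot"],degrees=True);g=s["tcp_pos"]+A.apply([0,0,-.008])
    ax=A.apply([1,0,0])
    for t in range(-20,61,10):
        for sg in(1,):
            d=np.array([0,0,-np.cos(np.radians(t))])+sg*np.sin(np.radians(t))*ax
            print(t,proj("side",g+.185*d)[0].round(1),proj("top",g+.185*d)[0].round(1))
def snap(nm):
    b=capture("side")[:,:,::-1];cv2.imwrite(f"pics/{nm}.png",cv2.resize(b[20:270,200:420],None,fx=2.4,fy=2.4,interpolation=2))
E
python3 - <<'E'
from h import *
go([.520,.058,.34],-99.3); ends(); snap("c3")
E
```

```text
t 7.17 tcp [0.5198 0.0579 0.3345] rot [ 1.7998e+02 -2.0000e-02 -9.8940e+01] j [ 27.9   3.2  -9.   -0.  -77.8 -36.8] F [-1.2  0.3 -2.7] M [ 0.04 -0.08 -0.02] w 0.0797 gf 3.5
shift [-0.001 -0.001 -0.046] roll 0.001
-20 [323.8 150.1] [289.8 186.3]
-10 [330.2 159.5] [305.8 189.3]
0 [337.3 167.1] [322.1 191.7]
10 [344.9 172.4] [338.5 193.7]
20 [352.9 175.1] [354.8 195.1]
30 [361.1 174.8] [370.7 196. ]
40 [369.4 171.2] [386.  196.3]
50 [377.4 163.9] [400.3 195.9]
60 [384.8 152.7] [413.5 194.8]
```

View pics/c3.png

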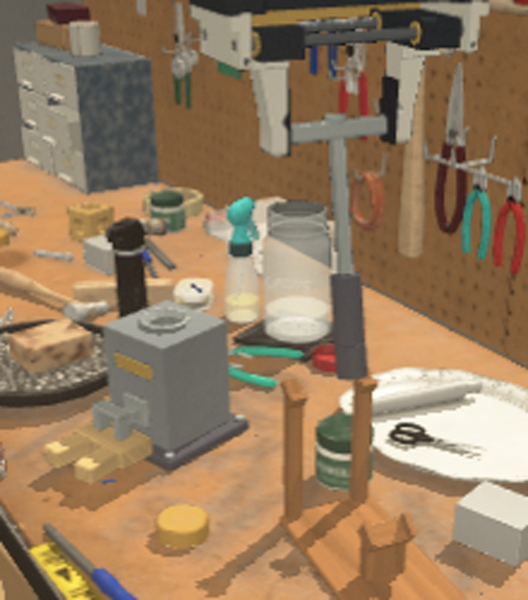

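The key hangs about 12° off plumb (socket end at image (347,175), prediction for 10-20° is (345,172)-(353,175)). Ease to 3 N and jog sideways to shake it plumb.

Request:
drive_tool(increments=[[[-1,0.25,0,0,0],[-1,0,0,0,0],[-1,0.25,0,0,0],[-1,0,0,0,0],[-1,0,0,0,0]]], squeeze=3)

```text
time_s: 7.85
tcp_pos: [0.5201, 0.0588, 0.3346]
eef_rot: [180.0, 0.0, -98.9]
contact_force: [-0.0, -0.4, -2.1]
gripper_width: 0.0799
gripper_force: 3.0
```

Request:
drive_tool(increments=[[[-1,0.08,0,0,0],[-1,0,0,0,0],[-1,0.04,0,0,0],[-1,0,0,0,0],[-1,0,0,0,0]]])

```text
time_s: 8.48
tcp_pos: [0.52, 0.0581, 0.3347]
eef_rot: [-180.0, 0.0, -98.9]
contact_force: [0.5, 0.1, -2.6]
gripper_width: 0.0798
gripper_force: 3.0
```

Run:
```python
from h import *
go([.472,.266,.34],-73.8)
np.save("pre.npy",capture("side")); b=capture("side")[:,:,::-1]
cv2.imwrite("pics/c4.png",cv2.resize(b[50:190,290:380],None,fx=4.2,fy=4.2,interpolation=2))
```

```text
t 8.47 tcp [0.52   0.0581 0.3347] rot [-180.      0.    -98.94] j [ 27.9   3.2  -9.   -0.  -77.8 -36.8] F [ 0.5  0.1 -2.6] M [ 0.02 -0.06 -0.07] w 0.0798 gf 3.0
shift [-1.649  0.664 -0.044] roll -0.0698
```

View pics/c4.png

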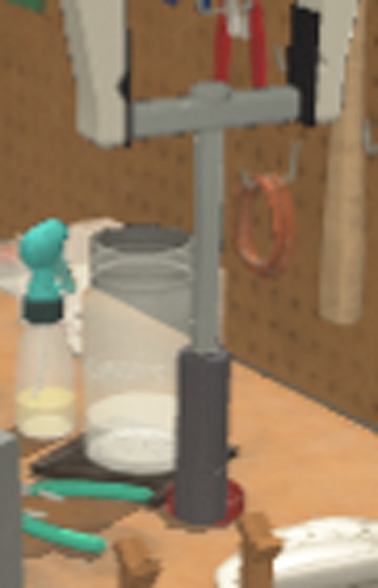

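Now plumb within ~2° (socket end at image (338,172), directly under the bar). Firm up the grip and carry to above the mouth.

Request:
drive_tool(increments=[[[-1,0,0,0,0],[-1,-0.2,0.08,0,0],[-1,-0.4,0.16,0,0],[-1,-0.6,0.25,0,0],[-1,-0.8,0.33,0,0]]], squeeze=15)

```text
time_s: 9.2
tcp_pos: [0.4954, 0.1597, 0.3348]
eef_rot: [-180.0, 0.0, -98.9]
contact_force: [-0.2, -0.1, -1.3]
gripper_width: 0.0799
gripper_force: 15.0
```

Request:
drive_tool(increments=[[[-1,-0.2,0.08,0,-0.015],[-1,-0.4,0.16,0,-0.03],[-1,-0.6,0.25,0,-0.045],[-1,-0.75,0.31,0,-0.06],[-1,-0.85,0.334,0,-0.0698]]])

```text
time_s: 9.82
tcp_pos: [0.4716, 0.2668, 0.3347]
eef_rot: [180.0, 0.0, -73.6]
contact_force: [0.3, 0.3, -2.5]
gripper_width: 0.0799
gripper_force: 15.0
```

Request:
drive_tool(increments=[[[-1,0,0,0,0],[-1,0,0,0,0]]])

```text
time_s: 10.07
tcp_pos: [0.472, 0.2656, 0.3347]
eef_rot: [180.0, -0.0, -73.9]
contact_force: [0.2, -0.1, -2.4]
gripper_width: 0.0798
gripper_force: 15.0
```

Run:
```python
from h import *
go([.472,.266,.34],-73.8);s=r.get_state();p=s["tcp_pos"]
for q in ([0,0,.005],[0,0,-.18]): print(proj("side",p+q),proj("top",p+q))
print(proj("side",[.472,.266,.127]))
b=capture("side")[:,:,::-1]; b=b[40:190,210:330]
cv2.imwrite("pics/c5.png",cv2.resize(b,None,fx=4,fy=4,interpolation=2))
```

```text
t 10.07 tcp [0.472  0.2656 0.3347] rot [ 1.7999e+02 -1.0000e-02 -7.3880e+01] j [ 50.1   5.1  -6.9   0.  -78.  -34. ] F [ 0.2 -0.1 -2.4] M [ 0.   -0.02 -0.03] w 0.0798 gf 15.0
shift [-0.003 -0.001 -0.044] roll -0.0002
[[261.1135153   54.98199682]] [[190.999307   204.07153032]]
[[266.69514546 140.22058476]] [[216.13340052 218.18202584]]
[[267.39233126 151.59068989]]
```

View pics/c5.png

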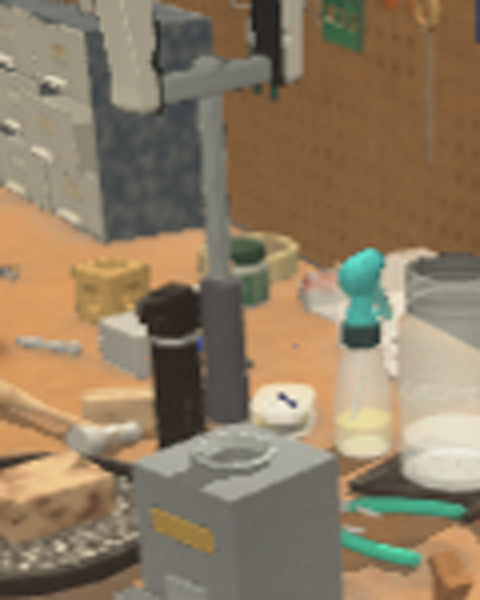

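Socket end is at crop (229,415), 9 px above the mouth centre (233,451), laterally aligned to <1 px. Lower in.

Request:
drive_tool(increments=[[[-1,0,0,0.08,0],[-1,0,0,0.16,0],[-1,0,0,0.24,0],[-1,0,0,0.32,0],[-1,0,0,0.32,0]]], squeeze=8)

```text
time_s: 10.75
tcp_pos: [0.4718, 0.2657, 0.2954]
eef_rot: [179.9, -0.0, -73.8]
contact_force: [0.2, -0.1, -1.7]
gripper_width: 0.0799
gripper_force: 8.0
```

Run:
```python
from h import *
go([.472,.266,.34],-73.8)
b=capture("side")[:,:,::-1]; b=b[40:190,210:330]
a=capture("top")[:,:,::-1][150:290,150:290]
a=cv2.resize(a,None,fx=2.8,fy=2.8,interpolation=2);b=cv2.resize(b,None,fx=3.3,fy=3.3,interpolation=2)
o=np.zeros((495,a.shape[1]+b.shape[1],3),np.uint8);o[:b.shape[0],:b.shape[1]]=b;o[:a.shape[0],b.shape[1]:]=a
cv2.imwrite("pics/c6.png",o)
```

```text
t 10.75 tcp [0.4718 0.2657 0.2954] rot [ 1.7994e+02 -4.0000e-02 -7.3810e+01] j [ 50.1   6.  -10.8  -0.  -73.2 -33.9] F [ 0.2 -0.1 -1.7] M [ 0.01 -0.04  0.02] w 0.0799 gf 8.0
shift [-0.001 -0.002 -0.372] roll -0.0
```

View pics/c6.png

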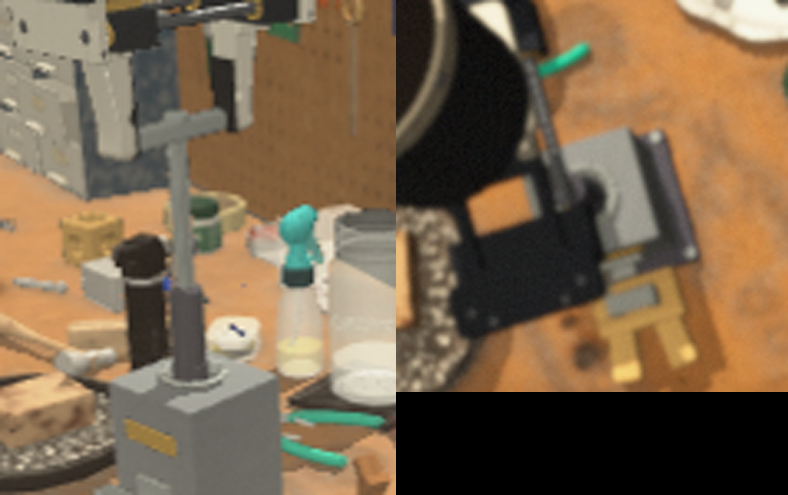

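The barrel end is inside the funnel (crop (190,378), mouth centre (191,375)) with no contact force. That is my tenth picture, so from here I go by force and numbers.

Request:
drive_tool(increments=[[[-1,0,0,0.08,0],[-1,0,0,0.16,0],[-1,0,0,0.22,0],[-1,0,0,0.28,0]]])

```text
time_s: 11.35
tcp_pos: [0.4719, 0.2658, 0.2621]
eef_rot: [180.0, -0.0, -73.8]
contact_force: [-0.2, 0.1, -2.5]
gripper_width: 0.0798
gripper_force: 8.0
```

Request:
drive_tool(increments=[[[-1,0,0,0.06,0],[-1,0,0,0.12,0],[-1,0,0,0.18,0],[-1,0,0,0.24,0],[-1,0,0,0.24,0]]])

```text
time_s: 11.98
tcp_pos: [0.4719, 0.2658, 0.2334]
eef_rot: [180.0, -0.0, -73.8]
contact_force: [0.7, -0.9, -1.9]
gripper_width: 0.0802
gripper_force: 8.0
```

Request:
drive_tool(increments=[[[-1,0,0,0.04,0],[-1,0,0,0.08,0],[-1,0,0,0.12,0],[-1,0,0,0.12,0]]])

```text
time_s: 12.48
tcp_pos: [0.4736, 0.2668, 0.2217]
eef_rot: [-179.7, 0.1, -73.8]
contact_force: [0.2, 0.3, 8.7]
gripper_width: 0.0798
gripper_force: 8.0
```

Request:
drive_tool(increments=[[[-1,0,0,0,0.012],[-1,0,0,0,0],[-1,0,0,0,-0.012],[-1,0,0,0,0]]])

```text
time_s: 12.98
tcp_pos: [0.4735, 0.2668, 0.2218]
eef_rot: [-179.7, 0.1, -73.8]
contact_force: [0.2, -0.8, 10.0]
gripper_width: 0.0801
gripper_force: 8.0
```

```bash
python3 -c "
from h import *
go([.472,.266,.22],-73.8)"
```

```text
t 12.97 tcp [0.4735 0.2668 0.2218] rot [-1.7973e+02  7.0000e-02 -7.3780e+01] j [ 50.1   8.7 -17.6   0.1 -63.5 -34. ] F [ 0.2 -0.8 10. ] M [ 0.02 -0.14 -0.  ] w 0.0801 gf 8.0
shift [0.003 0.014 0.015] roll 0.0001
```

Resting on the stem top (~12 N). Search sideways gently.

Request:
drive_tool(increments=[[[-1,0.02,0,0,0],[-1,0.02,0.02,0,0.01],[-1,0,0.02,0,0],[-1,-0.02,0.02,0,-0.01],[-1,-0.02,0,0,0]]])

```text
time_s: 13.6
tcp_pos: [0.4719, 0.2686, 0.2211]
eef_rot: [-179.9, 0.0, -73.8]
contact_force: [-0.9, -0.5, 6.4]
gripper_width: 0.08
gripper_force: 8.0
```

Request:
drive_tool(increments=[[[-1,0,-0.02,0,0],[-1,0.02,-0.02,0,0.01],[-1,0.04,-0.02,0,0],[-1,0.04,0,0,-0.01],[-1,0.02,0,0,0]]])

```text
time_s: 14.22
tcp_pos: [0.4732, 0.2666, 0.221]
eef_rot: [-179.8, 0.1, -73.8]
contact_force: [-0.4, -0.1, 3.2]
gripper_width: 0.08
gripper_force: 8.0
```

Request:
drive_tool(increments=[[[-1,0,0,0.025,0],[-1,0,0,0.05,0],[-1,0,0,0.05,0]]])

```text
time_s: 14.6
tcp_pos: [0.4736, 0.2669, 0.2161]
eef_rot: [-179.7, 0.1, -73.7]
contact_force: [-0.8, 0.5, 10.8]
gripper_width: 0.0797
gripper_force: 8.0
```

```bash
python3 -c "
from h import *
go([.472,.266,.22],-73.8)
s=capture('side'); np.save('s1.npy',s)
b=s.astype(int)[80:200,240:300]
# barrel dark/shank: print column profile rows near key for visible barrel height above rim
for v in range(96,160,2): print(v,s[v,258:276].mean(1).astype(int).tolist() if 0 else s[v,256:276:2].sum(1).__floordiv__(3).tolist())
for p in ([.472,.266,.127],[.472,.266,.207]): print(proj('side',p))
"
```

```text
t 14.6 tcp [0.4736 0.2669 0.2161] rot [-1.7971e+02  7.0000e-02 -7.3750e+01] j [ 50.1   8.9 -18.1   0.1 -62.7 -33.9] F [-0.8  0.5 10.8] M [-0.06  0.07  0.04] w 0.0797 gf 8.0
shift [ 0.003  0.015 -0.033] roll 0.0002
96 [66, 83, 84, 133, 127, 131, 116, 98, 101, 95]
98 [156, 160, 162, 164, 163, 161, 140, 135, 140, 154]
100 [164, 165, 158, 151, 120, 111, 91, 84, 86, 103]
102 [165, 166, 159, 118, 89, 86, 84, 80, 73, 60]
104 [161, 161, 129, 121, 58, 59, 59, 57, 56, 56]
106 [160, 158, 126, 140, 116, 113, 117, 116, 113, 131]
108 [158, 155, 141, 132, 135, 133, 119, 123, 124, 117]
110 [144, 144, 133, 131, 130, 122, 117, 117, 115, 114]
112 [131, 129, 125, 121, 118, 117, 117, 115, 114, 116]
114 [121, 118, 119, 118, 117, 115, 103, 89, 77, 88]
116 [119, 120, 116, 97, 126, 125, 129, 117, 112, 125]
118 [81, 56, 116, 132, 130, 126, 124, 152, 154, 155]
120 [38, 38, 79, 113, 136, 124, 120, 142, 155, 155]
122 [40, 60, 100, 107, 132, 122, 120, 141, 155, 155]
124 [91, 121, 105, 110, 133, 124, 119, 141, 151, 152]
126 [61, 43, 100, 132, 133, 127, 119, 144, 155, 154]
128 [41, 40, 81, 78, 130, 129, 120, 130, 1
[... 164 characters left out ...]

136 [43, 41, 118, 191, 163, 128, 116, 159, 161, 160]
138 [43, 41, 92, 188, 170, 125, 115, 151, 157, 207]
140 [54, 41, 52, 133, 131, 124, 117, 111, 162, 218]
142 [48, 41, 53, 134, 130, 123, 121, 125, 174, 218]
144 [50, 42, 42, 135, 132, 125, 120, 122, 151, 179]
146 [48, 43, 52, 119, 133, 124, 122, 132, 168, 156]
148 [43, 43, 97, 164, 166, 125, 124, 127, 173, 175]
150 [134, 166, 186, 171, 165, 124, 122, 124, 151, 157]
152 [171, 172, 172, 169, 170, 129, 124, 122, 125, 148]
154 [168, 135, 170, 132, 104, 123, 118, 126, 112, 150]
156 [167, 112, 103, 136, 151, 148, 164, 168, 151, 116]
158 [165, 140, 113, 111, 113, 108, 110, 111, 113, 161]
[[267.39233126 151.59068989]]
[[265.14705234 117.72965896]]
```

The shank already enters the mouth (barrel below the rim), so the socket sits on the stem's tip, off to one side. I lift slightly and feel for the hole walls to find its centre.

Request:
drive_tool(increments=[[[-1,0,0,0,0],[-1,0,0,-0.07,0],[-1,0,0.05,-0.07,0],[-1,0,0.05,-0.07,0]]], squeeze=20)

```text
time_s: 15.15
tcp_pos: [0.4689, 0.2661, 0.2243]
eef_rot: [-179.6, 0.1, -73.7]
contact_force: [7.7, 2.3, 1.7]
gripper_width: 0.0798
gripper_force: 20.0
```

Request:
drive_tool(increments=[[[-1,0,-0.05,0,0],[-1,0,-0.1,0,0],[-1,0,-0.1,0,0]]])

```text
time_s: 15.52
tcp_pos: [0.4767, 0.2668, 0.2208]
eef_rot: [179.8, -0.1, -73.8]
contact_force: [-4.5, -0.4, -0.7]
gripper_width: 0.0794
gripper_force: 20.0
```

Request:
drive_tool(increments=[[[-1,0,0.05,0,0],[-1,0.05,0.05,0,0],[-1,0.05,0.05,0,0]]])

```text
time_s: 15.9
tcp_pos: [0.4738, 0.2601, 0.2222]
eef_rot: [-179.9, 0.0, -73.8]
contact_force: [-0.2, 1.1, -2.3]
gripper_width: 0.0799
gripper_force: 20.0
```

Request:
drive_tool(increments=[[[-1,-0.05,0,0,0],[-1,-0.1,0,0,0],[-1,-0.1,0,0,0]]])

```text
time_s: 16.27
tcp_pos: [0.4704, 0.2721, 0.2221]
eef_rot: [-180.0, -0.0, -73.8]
contact_force: [1.1, -0.8, -1.7]
gripper_width: 0.0798
gripper_force: 20.0
```

Request:
drive_tool(increments=[[[-1,0.05,0,0,0],[-1,0.05,0,0,0]]])

```text
time_s: 16.52
tcp_pos: [0.4719, 0.2655, 0.2218]
eef_rot: [180.0, 0.0, -73.8]
contact_force: [0.3, -0.0, -1.2]
gripper_width: 0.0796
gripper_force: 20.0
```

Hole centre found within 1 mm (about 0.9 mm to tool -y). Relax the grip so the key hangs plumb in the shaft, then lower again.

Request:
drive_tool(increments=[[[-1,0.02,-0.008,-0.04,0],[-1,-0.02,-0.008,-0.04,0],[-1,0.02,-0.008,-0.04,0],[-1,0,-0.008,-0.04,0],[-1,0,-0.008,-0.04,0]]], squeeze=3)

```text
time_s: 17.15
tcp_pos: [0.4728, 0.2662, 0.2267]
eef_rot: [180.0, -0.0, -73.8]
contact_force: [-0.2, 0.1, -2.6]
gripper_width: 0.0798
gripper_force: 3.0
```

Request:
drive_tool(increments=[[[-1,0,0,0,0],[-1,0,0,0.04,0],[-1,0,0,0.08,0],[-1,0,0,0.1,0],[-1,0,0,0.1,0]]], squeeze=10)

```text
time_s: 17.77
tcp_pos: [0.4728, 0.2661, 0.2144]
eef_rot: [180.0, -0.0, -73.8]
contact_force: [0.0, -0.2, -2.2]
gripper_width: 0.0797
gripper_force: 10.0
```

Request:
drive_tool(increments=[[[-1,0,0,0.03,0],[-1,0,0,0.06,0],[-1,0,0,0.06,0]]])

```text
time_s: 18.15
tcp_pos: [0.4728, 0.2661, 0.2072]
eef_rot: [180.0, -0.0, -73.8]
contact_force: [0.2, -0.4, -2.2]
gripper_width: 0.0797
gripper_force: 10.0
```

Request:
drive_tool(increments=[[[-1,0,0,0.03,0],[-1,0,0,0.05,0],[-1,0,0,0.05,0]]])

```text
time_s: 18.52
tcp_pos: [0.4732, 0.2664, 0.202]
eef_rot: [-179.9, 0.0, -73.8]
contact_force: [-0.6, 0.4, 1.6]
gripper_width: 0.0797
gripper_force: 10.0
```

Request:
drive_tool(increments=[[[-1,0,0,0.02,0],[-1,0,0,0.02,0]]])

```text
time_s: 18.77
tcp_pos: [0.4746, 0.2673, 0.2013]
eef_rot: [-179.7, 0.1, -73.8]
contact_force: [-0.4, 0.1, 9.0]
gripper_width: 0.0798
gripper_force: 10.0
```

```bash
python3 -c "
from h import *
go([.472,.266,.22],-73.8)
s=capture('side'); np.save('s2.npy',s);o=np.load('s1.npy')
for v in range(96,136): print(v,o[v,256:280:3].astype(int).mean(1).astype(int).tolist(),s[v,256:280:3].astype(int).mean(1).astype(int).tolist())
"
```

```text
t 18.77 tcp [0.4746 0.2673 0.2013] rot [-1.7973e+02  7.0000e-02 -7.3760e+01] j [ 50.1   9.7 -19.1   0.1 -60.9 -33.9] F [-0.4  0.1  9. ] M [0.15 0.02 0.01] w 0.0798 gf 10.0
shift [ 0.004  0.023 -0.156] roll 0.0001
96 [66, 85, 133, 126, 116, 101, 95, 44] [46, 46, 63, 105, 111, 101, 94, 136]
97 [128, 135, 157, 156, 142, 100, 95, 44] [46, 46, 108, 147, 142, 100, 96, 138]
98 [156, 160, 164, 162, 140, 136, 154, 44] [46, 47, 126, 163, 140, 136, 154, 147]
99 [163, 166, 157, 159, 113, 118, 145, 45] [46, 46, 113, 160, 114, 118, 145, 137]
100 [164, 166, 151, 118, 91, 85, 103, 46] [47, 47, 103, 118, 90, 84, 103, 84]
101 [164, 165, 139, 91, 85, 80, 77, 44] [48, 48, 90, 91, 86, 78, 77, 45]
102 [165, 163, 118, 90, 84, 77, 60, 45] [47, 70, 101, 90, 84, 78, 61, 55]
103 [164, 150, 133, 70, 68, 62, 56, 46] [69, 124, 133, 69, 68, 62, 55, 58]
104 [161, 141, 121, 57, 59, 54, 56, 66] [139, 141, 123, 56, 59, 55, 54, 57]
105 [161, 139, 130, 55, 59, 54, 118, 117] [160, 140, 129, 55, 58, 56, 79, 57]
106 [160, 136, 140, 114, 117, 117, 131, 126] [160, 136, 138, 126, 100, 109, 133, 71]
107 [157, 133, 140, 132, 12
[... 1661 characters left out ...]
54, 155, 156] [54, 66, 106, 129, 120, 154, 156, 156]
128 [41, 67, 78, 128, 120, 143, 159, 156] [56, 68, 78, 130, 118, 143, 159, 156]
129 [40, 54, 93, 127, 119, 121, 157, 157] [68, 55, 92, 137, 118, 121, 156, 157]
130 [41, 50, 107, 126, 117, 104, 156, 159] [59, 52, 107, 136, 120, 105, 157, 159]
131 [41, 42, 106, 127, 118, 84, 152, 158] [45, 42, 105, 133, 119, 85, 151, 159]
132 [42, 40, 98, 127, 118, 121, 153, 159] [41, 38, 99, 134, 118, 121, 153, 159]
133 [39, 39, 118, 126, 117, 153, 158, 158] [39, 40, 118, 133, 121, 150, 159, 159]
134 [39, 39, 119, 126, 118, 158, 160, 159] [40, 39, 120, 134, 121, 146, 162, 158]
135 [39, 40, 146, 127, 118, 158, 158, 160] [40, 42, 146, 132, 121, 145, 158, 160]
```

The bar dropped 7 rows (~17 mm), now at row ~118 as predicted for seated (117.7-118.7), and pressing is stiff: the key is on the stem. Let go and rise.

Request:
drive_tool(increments=[[[1,0,0,-0.01,0],[1,0,0,-0.01,0],[1,0,0,-0.01,0],[1,0,0,-0.01,0]]])

```text
time_s: 19.32
tcp_pos: [0.4728, 0.2661, 0.2001]
eef_rot: [180.0, -0.0, -73.8]
contact_force: [0.0, 0.4, -0.5]
gripper_width: 0.0874
gripper_force: 0.0
```

Request:
drive_tool(increments=[[[1,0,0,-0.1,0],[1,0,0,-0.3,0],[1,0,0,-0.45,0],[1,0,0,-0.45,-0.03],[1,0,0,-0.45,-0.06]]])

```text
time_s: 19.95
tcp_pos: [0.4731, 0.2664, 0.2556]
eef_rot: [-179.9, 0.0, -52.0]
contact_force: [-1.2, -1.0, -0.0]
gripper_width: 0.0876
gripper_force: 0.0
```

Request:
drive_tool(increments=[[[1,0,0,0,-0.03],[1,0,0,0,-0.06],[1,0,0,0,-0.09],[1,0,0,0,-0.12],[1,0,0,0,-0.145]]])

```text
time_s: 20.58
tcp_pos: [0.473, 0.2663, 0.2553]
eef_rot: [-180.0, -0.0, 0.2]
contact_force: [0.2, -0.0, -0.5]
gripper_width: 0.0875
gripper_force: 0.0
```

Request:
drive_tool(increments=[[[1,0,0,0,-0.025],[1,0,0,0,-0.045],[1,0,0,0,-0.045]]])

```text
time_s: 20.95
tcp_pos: [0.473, 0.2663, 0.2551]
eef_rot: [-180.0, -0.0, 16.0]
contact_force: [-0.5, -0.6, -1.0]
gripper_width: 0.0878
gripper_force: 0.0
```

```bash
python3 -c "
from h import *
go([.4728,.2661,.200],16.2)
s=capture('side'); np.save('s3.npy',s);o=np.load('s2.npy')
for v in range(104,128): print(v,o[v,253:280:3].astype(int).mean(1).astype(int).tolist(),s[v,253:280:3].astype(int).mean(1).astype(int).tolist())
"
```

```text
t 20.95 tcp [0.473  0.2663 0.2551] rot [-1.7998e+02 -4.0000e-02  1.6030e+01] j [ 50.1   7.4 -14.5   0.  -68.   56. ] F [-0.5 -0.6 -1. ] M [-0.09 -0.04  0.  ] w 0.0878 gf 0.0
shift [-0.002  0.001  0.459] roll -0.0005
104 [72, 139, 141, 123, 56, 59, 55, 54, 57] [159, 161, 140, 122, 56, 59, 54, 55, 136]
105 [135, 160, 140, 129, 55, 58, 56, 79, 57] [159, 159, 137, 129, 55, 57, 55, 76, 119]
106 [153, 160, 136, 138, 126, 100, 109, 133, 71] [160, 159, 136, 137, 127, 99, 108, 133, 81]
107 [154, 158, 131, 127, 165, 161, 159, 139, 76] [157, 156, 132, 125, 165, 159, 158, 139, 114]
108 [152, 159, 146, 121, 119, 145, 129, 106, 77] [157, 158, 147, 121, 119, 143, 128, 106, 122]
109 [153, 160, 154, 124, 83, 98, 86, 94, 75] [159, 158, 153, 123, 83, 96, 87, 93, 121]
110 [143, 150, 155, 129, 97, 94, 85, 96, 80] [122, 150, 155, 127, 96, 94, 83, 95, 113]
111 [148, 98, 190, 150, 154, 123, 89, 93, 119] [75, 98, 188, 149, 153, 123, 89, 132, 174]
112 [152, 54, 172, 143, 156, 116, 90, 120, 129] [64, 52, 169, 144, 188, 148, 131, 179, 179]
113 [151, 40, 109, 124, 136, 126, 119, 129, 124] [56, 41, 108, 143, 192,
[... 626 characters left out ...]
 [155, 141, 120, 120, 117, 108, 146, 154, 153]
121 [126, 103, 119, 119, 118, 110, 150, 156, 159] [137, 120, 118, 117, 110, 115, 154, 155, 157]
122 [147, 98, 119, 119, 115, 119, 155, 154, 157] [129, 119, 119, 110, 119, 119, 153, 154, 154]
123 [152, 96, 119, 112, 127, 120, 153, 151, 154] [129, 118, 112, 95, 127, 121, 153, 150, 153]
124 [151, 96, 113, 113, 129, 120, 154, 152, 153] [128, 113, 112, 108, 127, 120, 153, 151, 152]
125 [153, 66, 89, 123, 129, 120, 154, 153, 154] [145, 98, 87, 123, 129, 120, 153, 153, 152]
126 [152, 46, 75, 131, 131, 122, 156, 155, 156] [86, 58, 75, 131, 129, 121, 155, 153, 155]
127 [152, 54, 66, 106, 129, 120, 154, 156, 156] [42, 41, 65, 105, 128, 120, 152, 154, 155]
```

The key stands unaided (bar edge rows unchanged). Take hold afresh across the bar's faces.

Request:
drive_tool(increments=[[[1,0,0,0.2,0],[1,0,0,0.4,0],[1,0,0,0.465,0],[1,0,0,0.465,0]]])

```text
time_s: 21.5
tcp_pos: [0.473, 0.2661, 0.1987]
eef_rot: [180.0, 0.0, 16.0]
contact_force: [0.1, -0.1, -0.0]
gripper_width: 0.0875
gripper_force: 0.0
```

Request:
drive_tool(increments=[[[-1,0,0,0,0],[-1,0,0,0,0],[-1,0,0,0,0],[-1,0,0,0,0],[-1,0,0,0,0]]], squeeze=30)

```text
time_s: 22.12
tcp_pos: [0.4729, 0.2662, 0.1986]
eef_rot: [-180.0, -0.0, 16.1]
contact_force: [0.1, -0.0, 0.4]
gripper_width: 0.0433
gripper_force: 0.0
```

```bash
python3 -c "
from h import *
go([.4728,.2661,.200],16.2)"
```

```text
t 22.12 tcp [0.4729 0.2662 0.1986] rot [-180.     -0.     16.08] j [ 50.1   9.8 -19.3   0.  -60.8  56. ] F [ 0.1 -0.   0.4] M [-0.1  -0.1   0.03] w 0.0433 gf 0.0
shift [-0.001  0.    -0.011] roll -0.0003
```

Request:
drive_tool(increments=[[[-1,0,0,0,0],[-1,0,0,0,0],[-1,0,0,0,0],[-1,0,0,0,0],[-1,0,0,0,0]]])

```text
time_s: 22.75
tcp_pos: [0.4728, 0.2663, 0.1985]
eef_rot: [-180.0, -0.0, 16.1]
contact_force: [-0.0, 0.9, 0.7]
gripper_width: 0.0114
gripper_force: 30.0
```

```bash
python3 -c "
from h import *
go([.4728,.2661,.200],16.2)"
```

```text
t 22.75 tcp [0.4728 0.2663 0.1985] rot [-179.99   -0.     16.08] j [ 50.1   9.8 -19.3  -0.  -60.8  56. ] F [-0.   0.9  0.7] M [ 0.32  0.09 -0.03] w 0.0114 gf 30.0
shift [-0.001  0.001 -0.012] roll -0.0003
```

Request:
drive_tool(increments=[[[-1,0,0,0.015,0.02],[-1,0,0,0.015,0.04],[-1,0,0,0.015,0.06],[-1,0,0,0.015,0.08],[-1,0,0,0.015,0.1]]])

```text
time_s: 23.38
tcp_pos: [0.4737, 0.2669, 0.1984]
eef_rot: [-179.9, -0.1, -20.1]
contact_force: [-1.5, 0.8, 8.6]
gripper_width: 0.0117
gripper_force: 30.0
```

```bash
python3 -c "
from h import *
go([.4728,.2661,.200],16.2)"
```

```text
t 23.38 tcp [0.4737 0.2669 0.1984] rot [-1.7986e+02 -9.0000e-02 -2.0120e+01] j [ 50.1   9.8 -19.4   0.  -60.6  19.8] F [-1.5  0.8  8.6] M [0.38 0.97 0.09] w 0.0117 gf 30.0
shift [-0.004  0.009 -0.014] roll -0.1009
```

Request:
drive_tool(increments=[[[-1,0,0,0,0.02],[-1,0,0,0,0.04],[-1,0,0,0,0.06],[-1,0,0,0,0.08],[-1,0,0,0,0.1]]])

```text
time_s: 24.0
tcp_pos: [0.4737, 0.2673, 0.1984]
eef_rot: [-179.8, 0.0, -56.1]
contact_force: [-2.2, 3.2, 7.3]
gripper_width: 0.0119
gripper_force: 30.0
```

```bash
python3 -c "
from h import *
go([.4728,.2661,.200],-73.8)"
```

```text
t 24.0 tcp [0.4737 0.2673 0.1984] rot [-1.7981e+02  3.0000e-02 -5.6110e+01] j [ 50.1   9.8 -19.4   0.  -60.6 -16.2] F [-2.2  3.2  7.3] M [0.96 1.08 0.09] w 0.0119 gf 30.0
shift [ 0.004  0.011 -0.014] roll 0.0491
```

Mz 0.09 N m matches the stem's stiffness: it is turning.

Request:
drive_tool(increments=[[[-1,0,0,0,0.02],[-1,0,0,0,0.04],[-1,0,0,0,0.06],[-1,0,0,0,0.065]]])

```text
time_s: 24.5
tcp_pos: [0.4738, 0.2674, 0.1984]
eef_rot: [-179.8, 0.1, -79.4]
contact_force: [-1.6, 2.0, 7.7]
gripper_width: 0.0116
gripper_force: 30.0
```

```bash
python3 -c "
from h import *
go([.4728,.2661,.200],-73.8)"
```

```text
t 24.5 tcp [0.4738 0.2674 0.1984] rot [-1.7981e+02  1.2000e-01 -7.9410e+01] j [ 50.1   9.9 -19.3   0.  -60.6 -39.5] F [-1.6  2.   7.7] M [1.11 0.66 0.11] w 0.0116 gf 30.0
shift [ 0.009  0.01  -0.013] roll -0.0156
```

Request:
drive_tool(increments=[[[-1,0,0,0,0.006],[-1,0,0,0,0.012],[-1,0,0,0,0.012]]])

```text
time_s: 24.88
tcp_pos: [0.4739, 0.2675, 0.1985]
eef_rot: [-179.8, 0.1, -83.6]
contact_force: [-0.4, 1.9, 7.6]
gripper_width: 0.0118
gripper_force: 30.0
```

```bash
python3 -c "
from h import *
go([.4728,.2661,.200],-73.8)"
```

```text
t 24.88 tcp [0.4739 0.2675 0.1985] rot [-1.7981e+02  1.4000e-01 -8.3620e+01] j [ 50.1   9.9 -19.3   0.  -60.6 -43.7] F [-0.4  1.9  7.6] M [1.19 0.58 0.13] w 0.0118 gf 30.0
shift [ 0.011  0.011 -0.013] roll -0.0273
```

Request:
drive_tool(increments=[[[-1,0,0,0,0.006],[-1,0,0,0,0.01],[-1,0,0,0,0.01]]])

```text
time_s: 25.25
tcp_pos: [0.4739, 0.2674, 0.1984]
eef_rot: [-179.8, 0.1, -87.2]
contact_force: [-1.4, 2.2, 7.3]
gripper_width: 0.0116
gripper_force: 30.1
```

```bash
python3 -c "
from h import *
go([.4728,.2661,.200],-73.8)
s=capture('top');np.save('t1.npy',s)"
```

```text
t 25.25 tcp [0.4739 0.2674 0.1984] rot [-1.7982e+02  1.4000e-01 -8.7190e+01] j [ 50.1   9.9 -19.3   0.  -60.6 -47.3] F [-1.4  2.2  7.3] M [1.15 0.55 0.35] w 0.0116 gf 30.1
shift [ 0.011  0.01  -0.013] roll -0.0372
```

Request:
drive_tool(increments=[[[-1,0,0,0,0.005],[-1,0,0,0,0.005]]])

```text
time_s: 25.55
tcp_pos: [0.4739, 0.2674, 0.1984]
eef_rot: [-179.8, 0.1, -89.0]
contact_force: [-1.7, 2.1, 7.7]
gripper_width: 0.0116
gripper_force: 30.3
```

```bash
python3 -c "
from h import *
go([.4728,.2661,.200],-73.8)
s=capture('side');o=np.load('s3.npy')
# bolt: pedestal frame, toward -x at z~.05; difference image along pin
A=lambda x,y,z:np.array([.4728,.2663,0])+R.from_euler('z',16.2,degrees=True).apply([x,y,z])
for x in (-.05,-.06,-.07,-.08,-.09,-.1,-.11):
  u=proj('side',A(x,0,.055))[0].round().astype(int);print(x,u,o[u[1]-2:u[1]+3,u[0]].mean(0).astype(int),s[u[1]-2:u[1]+3,u[0]].mean(0).astype(int))
d=np.abs(s.astype(int)-o).sum(2)[160:235,190:270]>90
v,u=np.nonzero(d);print(len(v),(u.min()+190,u.max()+190,v.min()+160,v.max()+160) if len(v) else '')
"
```

```text
t 25.55 tcp [0.4739 0.2674 0.1984] rot [-1.7983e+02  1.4000e-01 -8.8980e+01] j [ 50.1   9.9 -19.3   0.  -60.6 -49.1] F [-1.7  2.1  7.7] M [1.05 0.61 0.49] w 0.0116 gf 30.3
shift [ 0.011  0.009 -0.013] roll -0.0422
-0.05 [254 187] [135 134 123] [135 135 123]
-0.06 [250 189] [121 119 110] [122 120 111]
-0.07 [247 190] [134 133 122] [136 135 124]
-0.08 [243 192] [129 128 117] [139 137 126]
-0.09 [240 194] [132 130 119] [130 128 118]
-0.1 [236 195] [191 149 104] [193 150 105]
-0.11 [233 197] [190 150 104] [192 152 105]
190 (np.int64(200), np.int64(269), np.int64(160), np.int64(234))
```

Moment climbs to 0.49 N m with no further give, about 103° of tool turn (90° + play + wind-up): at the stop. Unload, let go, and rise.

Request:
drive_tool(increments=[[[-1,0,0,-0.015,-0.015],[-1,0,0,-0.015,-0.015],[1,0,0,-0.015,-0.015],[1,0,0,-0.015,-0.015],[1,0,0,-0.015,-0.015]]])

```text
time_s: 26.22
tcp_pos: [0.4729, 0.266, 0.1985]
eef_rot: [180.0, -0.0, -83.7]
contact_force: [-0.2, -0.5, -0.4]
gripper_width: 0.036
gripper_force: 0.0
```

Request:
drive_tool(increments=[[[1,0,0,0,0],[1,0,0,0,0],[1,0,0,0,0],[1,0,0,0,0],[1,0,0,0,0]]])

```text
time_s: 26.85
tcp_pos: [0.4729, 0.2662, 0.1986]
eef_rot: [-180.0, -0.0, -83.6]
contact_force: [1.1, 0.9, 0.4]
gripper_width: 0.0847
gripper_force: 0.0
```

Request:
drive_tool(increments=[[[1,0,0,-0.2,0],[1,0,0,-0.4,0],[1,0,0,-0.7,0],[1,0,0,-1,0],[1,0,0,-1,0]]])

```text
time_s: 27.48
tcp_pos: [0.474, 0.267, 0.3218]
eef_rot: [-179.7, 0.2, -83.6]
contact_force: [0.1, -0.6, -1.0]
gripper_width: 0.0879
gripper_force: 0.0
```

```bash
python3 -c "
from h import *
go([.4728,.2661,.200],-73.8)
s=capture('side').astype(int);o=np.load('s3.npy').astype(int)
d=np.abs(s-o).sum(2)
# bolt: changed blobs around pin
n,l,st,c=cv2.connectedComponentsWithStats((d[150:235,190:300]>60).astype(np.uint8))
for i in range(1,n):
  if st[i,4]>5: print(st[i]+[190,150,0,0,0])
# lateral profile of shank: shank/bar pixels under bar
for v in (100,105,110,113,116,119,122,126,135,145,152): print(v,s[v,240:292:3].mean(1).astype(int).tolist())
for q in ([0,0,.127],[0,0,.15],[0,0,.2],[0,0,.207],[0,0,.214]): print(q,proj('side',np.array([.4728,.2663,0])+q)[0].round(1))
"
```

```text
t 27.48 tcp [0.474  0.267  0.3218] rot [-179.73    0.18  -83.63] j [ 50.1   5.4  -8.2   0.1 -76.1 -43.7] F [ 0.1 -0.6 -1. ] M [ 0.13 -0.06 -0.03] w 0.0879 gf 0.0
shift [0.009 0.015 1.015] roll -0.0273
[232 211   6   2   7]
[203 224  15  10  77]
100 [129, 141, 155, 158, 162, 164, 165, 157, 119, 99, 84, 91, 124, 132, 156, 93, 95, 95]
105 [144, 166, 158, 160, 160, 160, 160, 142, 66, 59, 57, 59, 146, 138, 123, 142, 97, 99]
110 [118, 103, 113, 158, 123, 141, 159, 147, 104, 92, 96, 91, 93, 147, 151, 138, 159, 169]
113 [116, 116, 103, 49, 56, 137, 167, 184, 192, 188, 113, 87, 86, 160, 160, 129, 174, 166]
116 [117, 137, 49, 43, 39, 111, 125, 127, 127, 168, 175, 115, 143, 150, 150, 139, 179, 191]
119 [192, 188, 42, 50, 39, 37, 48, 110, 123, 124, 134, 169, 177, 151, 152, 152, 151, 157]
122 [186, 197, 152, 41, 40, 38, 59, 94, 131, 110, 120, 121, 122, 148, 156, 154, 155, 155]
126 [139, 144, 136, 74, 97, 81, 44, 103, 130, 126, 146, 151, 151, 157, 160, 161, 162, 162]
135 [159, 155, 152, 42, 41, 41, 39, 139, 124, 129, 149, 158, 158, 172, 170, 158, 161, 158]
145 [133, 172, 139, 73, 41, 43, 43, 84, 120, 126, 127, 172, 166, 192, 188, 143, 168, 154]
152 [121, 150, 153, 116, 160, 169, 171, 171, 169, 129, 121, 134, 140, 174, 166, 167, 167, 139]
[0, 0, 0.127] [267.6 151.5]
[0, 0, 0.15] [267. 142.]
[0, 0, 0.2] [265.6 120.7]
[0, 0, 0.207] [265.4 117.6]
[0, 0, 0.214] [265.2 114.5]
```

```bash
python3 -c "
from h import *
s=capture('side').astype(int);o=np.load('s3.npy').astype(int);z=cv2.imread('pics/side0.png')[:,:,::-1].astype(int)
print('now-s3');d=np.abs(s-o).sum(2)
for v in range(182,206,1): print(v,d[v,234:266].tolist())
A=lambda x,y,z:np.array([.4728,.2663,0])+R.from_euler('z',16.2,degrees=True).apply([x,y,z])
for x in(-.042,-.06,-.08,-.1,-.133): print(x,proj('side',A(x,0,.05))[0].round(),proj('top',A(x,0,.05))[0].round())
t=capture('top').astype(int);t0=cv2.imread('pics/top0.png')[:,:,::-1].astype(int)
print('top');d=np.abs(t-t0).sum(2)
for v in range(236,272,2): print(v,d[v,216:252:2].tolist())
"
```

```text
now-s3
182 [4, 0, 0, 0, 4, 7, 2, 2, 1, 3, 5, 1, 1, 1, 1, 1, 1, 1, 0, 4, 2, 3, 4, 2, 4, 1, 0, 2, 0, 7, 3, 1]
183 [2, 9, 7, 4, 3, 1, 0, 1, 1, 0, 4, 3, 1, 1, 1, 0, 3, 1, 1, 2, 0, 1, 0, 4, 1, 4, 1, 2, 1, 3, 2, 2]
184 [3, 5, 3, 1, 3, 2, 2, 6, 1, 1, 1, 0, 1, 4, 0, 1, 2, 2, 1, 3, 1, 1, 4, 0, 2, 3, 2, 2, 2, 1, 2, 0]
185 [4, 4, 4, 1, 4, 1, 4, 2, 0, 2, 2, 0, 2, 3, 4, 3, 3, 3, 3, 1, 2, 1, 2, 3, 3, 3, 0, 1, 5, 1, 0, 3]
186 [4, 5, 4, 4, 3, 3, 1, 3, 3, 3, 1, 2, 2, 2, 1, 0, 3, 3, 1, 1, 4, 2, 0, 6, 1, 1, 2, 1, 2, 5, 2, 5]
187 [3, 4, 0, 2, 0, 0, 1, 3, 2, 3, 1, 3, 2, 1, 2, 2, 1, 3, 4, 2, 3, 2, 1, 1, 2, 1, 2, 5, 0, 2, 1, 4]
188 [1, 1, 2, 2, 1, 1, 1, 1, 2, 2, 2, 1, 1, 2, 4, 2, 1, 2, 1, 4, 6, 3, 3, 4, 3, 2, 1, 2, 1, 2, 2, 0]
189 [2, 2, 1, 1, 3, 1, 0, 0, 1, 0, 0, 4, 4, 6, 1, 3, 3, 4, 3, 7, 6, 8, 8, 3, 1, 1, 2, 1, 1, 5, 3, 3]
190 [4, 2, 2, 3, 3, 2, 1, 1, 3, 0, 3, 2, 1, 3, 1, 1, 2, 8, 9, 4, 20, 3, 17, 3, 2, 1, 0, 4, 3, 1, 2, 3]
191 [0, 1, 3, 2, 2, 1, 3, 2, 6, 1, 1, 3, 3, 2, 0, 1, 3, 3, 3, 19, 29, 18, 7, 18, 10, 3, 1, 0, 1, 1, 2, 0]
192 [4, 5, 3, 0, 1, 1, 1, 0, 2, 6, 1, 1, 1, 3, 3, 3, 0, 2, 2, 5, 12, 12, 10,
[... 2231 characters left out ...]
 48, 27]
254 [62, 34, 27, 34, 41, 26, 38, 37, 50, 32, 36, 33, 37, 20, 28, 24, 27, 31]
256 [49, 22, 31, 36, 37, 37, 42, 32, 51, 35, 43, 46, 41, 31, 23, 34, 42, 43]
258 [26, 33, 27, 39, 34, 35, 38, 56, 33, 45, 31, 27, 27, 31, 43, 30, 34, 37]
260 [22, 36, 28, 39, 43, 41, 36, 26, 33, 23, 32, 20, 3, 29, 37, 31, 42, 50]
262 [37, 27, 34, 37, 41, 36, 44, 28, 21, 12, 18, 34, 29, 41, 37, 41, 41, 47]
264 [31, 48, 34, 40, 38, 28, 37, 40, 35, 47, 41, 34, 39, 36, 29, 32, 30, 35]
266 [29, 43, 40, 24, 34, 37, 25, 45, 44, 39, 40, 33, 21, 22, 48, 35, 34, 40]
268 [43, 41, 34, 33, 33, 37, 56, 43, 39, 37, 25, 27, 41, 29, 34, 47, 35, 24]
270 [16, 27, 24, 30, 27, 34, 33, 41, 43, 34, 34, 20, 36, 41, 38, 44, 40, 41]
```

The image difference is localised where the bolt crosses to the keeper (side (241-247,193-200), top (228-236,246-253)), so the bolt has moved across. I check seating by lightly touching the key's top with closed fingertips: expected contact at TCP z ≈ 0.229.

Request:
drive_tool(increments=[[[-1,0,0,0.2,0],[-1,0,0,0.4,0],[-1,0,0,0.5,0],[-1,0,0,0.5,0],[-1,0,0,0.5,0]]], squeeze=10)

```text
time_s: 28.25
tcp_pos: [0.4733, 0.2664, 0.2592]
eef_rot: [-180.0, 0.0, -83.6]
contact_force: [-0.3, 0.2, 1.0]
gripper_width: 0.0434
gripper_force: 0.0
```

Request:
drive_tool(increments=[[[-1,0,0,0,0],[-1,0,0,0,0],[-1,0,0,0,0],[-1,0,0,0.12,0],[-1,0,0,0.2,0]]])

```text
time_s: 28.88
tcp_pos: [0.4724, 0.2659, 0.2331]
eef_rot: [179.9, -0.0, -83.7]
contact_force: [0.3, 0.8, -0.2]
gripper_width: 0.0005
gripper_force: 0.0
```

Request:
drive_tool(increments=[[[-1,0,0,0.02,0],[-1,0,0,0.04,0],[-1,0,0,0.04,0]]])

```text
time_s: 29.25
tcp_pos: [0.4729, 0.2662, 0.2298]
eef_rot: [-180.0, -0.0, -83.6]
contact_force: [-0.3, -0.4, 0.1]
gripper_width: 0.0006
gripper_force: 0.0
```

Request:
drive_tool(increments=[[[-1,0,0,0.015,0],[-1,0,0,0.025,0],[-1,0,0,0.025,0]]])

```text
time_s: 29.62
tcp_pos: [0.4728, 0.2662, 0.2267]
eef_rot: [180.0, 0.0, -83.6]
contact_force: [0.0, 0.5, -0.1]
gripper_width: 0.0003
gripper_force: 0.0
```

Request:
drive_tool(increments=[[[-1,0,0,-0.2,0],[-1,0,0,-0.5,0],[-1,0,0,-0.9,0],[-1,0,0,-0.9,0]]])

```text
time_s: 30.12
tcp_pos: [0.4743, 0.2671, 0.3391]
eef_rot: [-179.6, 0.2, -83.6]
contact_force: [1.2, 0.4, -0.2]
gripper_width: 0.0002
gripper_force: 0.0
```

```bash
python3 -c "
from plant import job
print(job.close_job())"
```

```text
the job is handed in; nothing more can be done
None
```

The job is handed in: the key stands in the shaft on the stem after being released, regripped and turned clockwise to the stop (about 0.5 N m at the end). The images show the bolt moved across to the keeper, but full travel and full seating are inferred from torque and height, because my fingertip check on the key's top never made contact.

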